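# Probe the rosette castings and lock the probe away

## Task

Free the hand probe by lifting the sprung knob, swinging the keeper arm round to its other stop and letting the plunger drop home. Take the probe by its handle and press the tell-tale button of every casting on the bench fully home with the probe's tip. Before the first casting and again after the last, zero the probe by pressing its tip down on the sprung datum foot on the stand for a second. Then hang the probe back upright in its fork, swing the keeper arm back over its collar and let the plunger drop home again. Touch the castings with nothing but the probe, and leave the roll of tape among them alone.

Things in the scene. Friction and masses are not known exactly. Their poses are not given: they have to be found in the camera images.
- stand: The probe stand, fixed to the bench: grey base plate 100 x 250 x 12 mm. Origin on the bench under the pivot post; y points to the fork with the probe, -y to the knob (arm locked), -x to the open side of the fork. No part of it except the knob and the hub screw (109 mm) rises over 100 mm.
- fork_seat (a point): Middle of the fork's top face, 85 mm above the bench, where the axis of the hung probe passes: steel fork 60 x 38 x 6 mm with a 14 mm slot open to the stand's -x side and closed 7 mm behind this point. The probe's collar lies on the two prongs, so that its ball tip hangs 20 mm above the bench. This point's axes are the stand's.
- pivot (a point): On the vertical axis of the keeper arm, at the top face of the arm, 100 mm above the bench; axes as the stand's.
- keeper (a joint): Turn of the keeper arm (flat steel arm, 6 to 8 mm thick) about its vertical pivot, rad, anticlockwise from above: 0 = locked (a plain finger of the arm lies just above the probe's collar, in front of its neck, so that the probe cannot be lifted), 0.90 = free. Stops at both ends coincide with the two stations of the index sector, where the plunger pin can drop into a slot; light friction.
- plunger (a joint): Lift of the sprung index plunger at the other end of the keeper arm, m: 0 = pin home in a slot (arm locked), about 0.008 = pin rests on top of the sector, 0.014 = fully raised. The pin clears the sector above 0.009. A spring pushes it down with 6 N at the bottom, 10 N at the top. The slots leave the pin 1.5 mm of play to each side.
- knob (a point): Middle of the plunger's black round knob, diameter 24 mm, 32 mm tall (16 mm above this point, 16 mm below it, the arm's top 12 mm below the knob), 90 mm from the pivot, 129 mm above the bench with the plunger home; it swings with the arm and rises with the plunger. At keeper = 0 it lies on the -y side of the pivot in the stand's frame; as the arm opens, it swings anticlockwise towards the stand's +x.
- probe: Hand probe, 134 mm tall, 140 g, standing upright in the fork. Origin at the lowest point of its ball tip (ball 8 mm, shaft 8 mm); z points up along the shaft to the handle. Collar of diameter 32 mm from 65 to 71 mm above the tip, neck of 10 mm up to 86 mm, black square handle 20 x 20 mm from 86 to 132 mm, its flats along the probe's x and y, which at the start are those of the stand within 0.1 rad.
- datum_top (a point): Top of the sprung datum foot at rest, 38 mm above the bench: a steel disc 16 mm across on a short round post on the stand's base plate, 18 mm in front (-x) of and 60 mm to the -y side of the stand's origin. Fixed to the stand; it does not sink with the foot.
- datum (a joint): How far the datum foot is pressed in, m: 0 = at rest, 0.005 = on its stop. It yields from 2 N at rest to 4.5 N on the stop and springs back when left.
- tape: Roll of masking tape, 104 mm across, 25 mm tall, lying among the castings: a bystander.
- casting_a: White plaster rosette, 73 mm across, 19 mm thick, lying face up, loose, 0.1 kg; may be absent. Origin at the centre of its underside. In the middle of its face stands a round brass tell-tale button 13 mm across whose top is 30 mm above the bench at first, 24 mm once pressed home.
- telltale_a (a joint): How far the tell-tale button of casting_a is pressed in, m: 0 = standing proud, 0.006 = fully home on its stop. It yields at about 3 N and stays where it is left.
- casting_b: White plaster rosette, the largest, 100 x 92 mm, 19 mm thick, lying face up, loose, 0.1 kg; may be absent. Origin at the centre of its underside. In the middle of its face stands a round brass tell-tale button 13 mm across whose top is 30 mm above the bench at first, 24 mm once pressed home.
- telltale_b (a joint): How far the tell-tale button of casting_b is pressed in, m: 0 = standing proud, 0.006 = fully home on its stop. It yields at about 3 N and stays where it is left.
- casting_c: White plaster rosette, 62 mm across, 19 mm thick, lying face up, loose, 0.1 kg; may be absent. Origin at the centre of its underside. In the middle of its face stands a round brass tell-tale button 13 mm across whose top is 30 mm above the bench at first, 24 mm once pressed home.
- telltale_c (a joint): How far the tell-tale button of casting_c is pressed in, m: 0 = standing proud, 0.006 = fully home on its stop. It yields at about 3 N and stays where it is left.
- casting_d: White plaster rosette, 73 mm across, 19 mm thick, lying face up, loose, 0.1 kg; may be absent. Origin at the centre of its underside. In the middle of its face stands a round brass tell-tale button 13 mm across whose top is 30 mm above the bench at first, 24 mm once pressed home.
- telltale_d (a joint): How far the tell-tale button of casting_d is pressed in, m: 0 = standing proud, 0.006 = fully home on its stop. It yields at about 3 N and stays where it is left.
- casting_e: White plaster rosette, 62 mm across, 19 mm thick, lying face up, loose, 0.1 kg; may be absent. Origin at the centre of its underside. In the middle of its face stands a round brass tell-tale button 13 mm across whose top is 30 mm above the bench at first, 24 mm once pressed home.
- telltale_e (a joint): How far the tell-tale button of casting_e is pressed in, m: 0 = standing proud, 0.006 = fully home on its stop. It yields at about 3 N and stays where it is left.
There are look-alikes about, which are no part of the job. What is shaped like the casting_a but turquoise is not meant.

How it is judged:
By the outcome, as a careful person would: the job done as asked, in the order asked, and still so for the second after the job is handed in, with the robot touching nothing.
Of casting_a, casting_b, casting_c, casting_d, casting_e only 3 to 5 are there at a start; the rules pass over those that are not, and their reading is None.
At some moment in a run one of casting_a, casting_b, casting_c, casting_d, casting_e may be knocked a few centimetres aside while the robot is not near it.
It also fails if it takes over 192 s, if anything falls off the work surface, if the arm or the gripper's body presses on something with over 40 N, if the wrist force passes 120 N, or if a joint passes its speed limit or range.

## Robot

A 6-joint arm with a two-finger parallel gripper is mounted at the origin on a cart in front of the work surface, level with it; the furniture and walls round the work are solid. World frame = base frame: x ahead of the robot, y to its left, z up, the work surface at z = 0. Lengths are in m, angles in degrees, forces in N, time in s.
With the tool pointing down it reaches from about 0.25 to 0.725 m from the base axis. Payload 9.7 kg.
Tool frame: the origin (TCP) lies on the centre line of the jaws, within the pads' length; the fingertips stand bot.nose_length ahead of it and the grasp point (between the pads) lies 11 mm behind it (bot.nose_length is the distance from the TCP to the fingertips, in m); z points along the fingers, y is the line along which they close (so a half turn about z gives the same grasp; the last joint's range is limited). The gripper opens to 85 mm and grips with 20 to 120 N. Pads are 22 mm wide; open, the fingers measure 114 mm over their backs; the gripper's body (76 mm by 85 mm) begins 54 mm behind the grasp point. The pads swing forward as they close: fully open they stand 13 mm farther back than shut.
Start: joints at [63.083, 4.979, 10.078, 95.1, 0, 90], TCP at [0.249, 0.49, 0.239] pointing down, gripper open.
Joint ranges: [-179.16, 179.16], [-48.56, 103.87], [-65.8, 70.77], [-126.05, 130.52], [-82.76, 87.17], [-180, 180]. Speed limits (degrees/s): [127.2, 127.2, 147.25, 180, 180, 180].

## Interface

Orientations are given as [roll, pitch, yaw] about the fixed x, y, z axes, in that order (R = Rz(yaw) Ry(pitch) Rx(roll)).
In Python, from workcell import bot gives the robot as it stands. The module is installed in compiled form; this text tells all that it offers.
- The arm moves only by the shell command python3 -m inch 'ROWS' [OPENING] [FORCE]. ROWS is JSON, a list of rows, each a list of 4 numbers: the shift along the world's x, y, z in cm, then the turn about the world's z in degrees. A call has exactly 8 rows; each row is the pose to reach, as a shift and turn from the pose commanded when the call began; what a row does not reach only later rows make up. A row lasts 1/8 s, in which the tool goes at most 62.5 mm and 10.7 degrees, less where a joint would pass 70% of its speed; a pose out of reach is approached as far as the arm can. A call with a gripper value outside its range is refused whole. OPENING is the finger opening in cm, from 0 to 8.54, set as the call begins (- or left out, the last holds). The fingers move at their own pace and stop on an object; FORCE is the grip in N (left out, the last holds). Time passes only in rows, so rows that repeat a pose let the fingers close, or fill a call up. It gives the time, the measured TCP pose, the force, the opening and the grip force at its end, in the units of the state.
- bot.get_obs(): the state, without advancing time (a new reading comes with each control period).
- bot.camera(name): name is "scene" or "top"; returns a dict with "img" (384x512x3 uint8, red, green, blue), "fovy" (degrees; the focal length in pixels is half the picture's height over the tangent of half this angle, whatever the lens; pixels are square), "cx", "cy" (the principal point, pixels), "R" (3x3) and "t" (3): a world point X has camera coordinates R X + t. Camera axes: x right, y down, z forward; pixel columns grow to the right and rows downward; lengths in m; the calibration is good to about 2 mm. A picture is of the moment at which its call begins. There is no depth.
- bot.job_done(): hands the job in; it is judged then, once.
Trained networks look in a picture, given as the dict that the camera call returned (one of the last four; its "shot" number tells which), for a name from the list of things; names that differ only in an ending like _2 or _b are one class to them, and where a whole thing is asked for, a point or a joint stands for the part that bears it (a point fixed in the world has none). Each returns a list of dicts, best first, with "score" (0 to 1); they miss things now and then, are a little off and sometimes report something else, mostly with a low value. They report only what shows in the picture. A call takes as long as a camera call. They do not tell look-alikes from the thing itself.
- bot.find_in(thing, picture): "point" ([column, row] in pixels, amid what is visible of it).
- bot.landmark_of(thing, picture): "point" ([column, row] in pixels: a listed point, or the origin of a listed thing).
The state is a dict: "time": time; "q": joint angles; "qd": joint speeds; "joint_efforts": joint torques, N m; "ee_pos": TCP position; "tcp_rot": TCP orientation; "wrist_force": force on the tool from outside, world axes, zero at the start; "torque": the same for the moment, N m; "opening": finger opening in m; "grasp_force": force on a finger pad.
Only numpy, scipy, OpenCV 4.12 (cv2) and the standard library are available. Lean on these libraries where they do the work, as an engineer would, in place of code of your own. Each camera call takes 0.05 s, during which the arm holds its last target. There are 200 camera calls.

## Working session

There is one attempt and no reset: what is moved stays moved. The work goes in short steps, Python scripts to look and compute and a shell command to move; the robot and the scene stay as the last step left them, time stands still between calls to the robot, and variables do not carry over. Pictures are saved under pics/ and viewed, at most 14 in all, crops included, and the job is handed in when it is done.

```bash
mkdir -p pics
cat > h.py <<'E'
from workcell import bot
import numpy as np, cv2
def ray(c,p):
    f=c["img"].shape[0]/2/np.tan(np.radians(c["fovy"])/2)
    d=np.array([(p[0]-c["cx"])/f,(p[1]-c["cy"])/f,1.]);R=np.array(c["R"]);t=np.array(c["t"])
    return -R.T@t, R.T@d
def atz(c,p,z):
    o,d=ray(c,p); return o+d*(z-o[2])/d[2]
def tri(cs,ps):
    A=np.zeros((3,3));b=np.zeros(3)
    for c,p in zip(cs,ps):
        o,d=ray(c,p);d=d/np.linalg.norm(d);M=np.eye(3)-np.outer(d,d);A+=M;b+=M@o
    return np.linalg.solve(A,b)
def px(c,X):
    f=c["img"].shape[0]/2/np.tan(np.radians(c["fovy"])/2)
    v=np.array(c["R"])@X+np.array(c["t"]);return np.array([c["cx"]+f*v[0]/v[2],c["cy"]+f*v[1]/v[2]])
def save(c,n,crop=None,s=1.5):
    im=c["img"][:,:,::-1]
    if crop: x0,y0,x1,y1=crop; im=im[y0:y1,x0:x1]
    cv2.imwrite("pics/"+n,cv2.resize(im,None,fx=s,fy=s,interpolation=cv2.INTER_CUBIC))
E
python3 - <<'E'
from h import *
np.set_printoptions(precision=4,suppress=True)
s=bot.camera("scene");t=bot.camera("top")
save(s,"s0.png");save(t,"t0.png")
print("nose",bot.nose_length,[-np.array(c["R"]).T@np.array(c["t"]) for c in(s,t)])
for n in ["fork_seat","pivot","knob","probe","datum_top","stand","tape"]:
    a=bot.landmark_of(n,s);b=bot.landmark_of(n,t)
    print(n,[(np.round(x["point"]),round(x["score"],2)) for x in a[:2]],[(np.round(x["point"]),round(x["score"],2)) for x in b[:2]], tri([s,t],[a[0]["point"],b[0]["point"]]) if a and b else "")
for n in ["casting_a","casting_b","casting_c"]:
    for nm,c in(("s",s),("t",t)):
        print(n,nm,[(np.round(x["point"]),round(x["score"],2),atz(c,x["point"],0)[:2]) for x in bot.landmark_of(n,c)])
for nm,c in(("s",s),("t",t)):
    print("tt",nm,[(np.round(x["point"]),round(x["score"],2),atz(c,x["point"],0.03)[:2]) for x in bot.landmark_of("telltale_a",c)])
E
```

```text
nose 0.008 [array([-0.2472, -0.5621,  0.6162]), array([ 0.4419, -0.1052,  1.1152])]
fork_seat [(array([185., 165.]), 0.86)] [(array([162., 170.]), 0.62)] [0.5841 0.1729 0.0853]
pivot [(array([210., 165.]), 0.82)] [] 
knob [(array([232., 168.]), 0.62)] [(array([217., 175.]), 0.64)] [0.5699 0.0067 0.1238]
probe [] [(array([164., 172.]), 0.52)] 
datum_top [(array([225., 196.]), 0.68), (array([232., 164.]), 0.62)] [(array([210., 183.]), 0.65)] [0.5595 0.0326 0.0387]
stand [(array([214., 202.]), 0.85)] [(array([189., 176.]), 0.98)] [ 0.5882  0.1004 -0.0143]
tape [(array([332., 231.]), 0.66), (array([289., 222.]), 0.47)] [(array([300., 176.]), 0.8)] [ 0.5934 -0.2482  0.0046]
casting_a s [(array([358., 276.]), 0.91, array([ 0.4782, -0.3608])), (array([383., 243.]), 0.72, array([ 0.6203, -0.3718])), (array([290., 220.]), 0.67, array([ 0.5983, -0.1375])), (array([262., 242.]), 0.66, array([ 0.4813, -0.1263]))]
casting_a t [(array([266., 213.]), 0.87, array([ 0.4724, -0.1387])), (array([341., 173.]), 0.81, array([ 0.6025, -0.3718])), (array([341., 215.]), 0.72, array([ 0.4734, -0.3715])), (arr
[... 457 characters left out ...]
 -0.3715])), (array([267., 177.]), 0.66, array([ 0.5869, -0.14  ]))]
casting_c s [(array([358., 276.]), 0.91, array([ 0.4782, -0.3608])), (array([383., 243.]), 0.72, array([ 0.6203, -0.3718])), (array([290., 220.]), 0.67, array([ 0.5983, -0.1375])), (array([262., 242.]), 0.66, array([ 0.4813, -0.1263]))]
casting_c t [(array([266., 213.]), 0.87, array([ 0.4724, -0.1387])), (array([341., 173.]), 0.81, array([ 0.6025, -0.3718])), (array([341., 215.]), 0.72, array([ 0.4734, -0.3715])), (array([267., 177.]), 0.66, array([ 0.5869, -0.14  ]))]Traceback (most recent call last):
  File "<stdin>", line 13, in <module>
ValueError: it knows: casting, datum_top, fork_seat, knob, pivot, probe, stand, tape
```

View pics/s0.png

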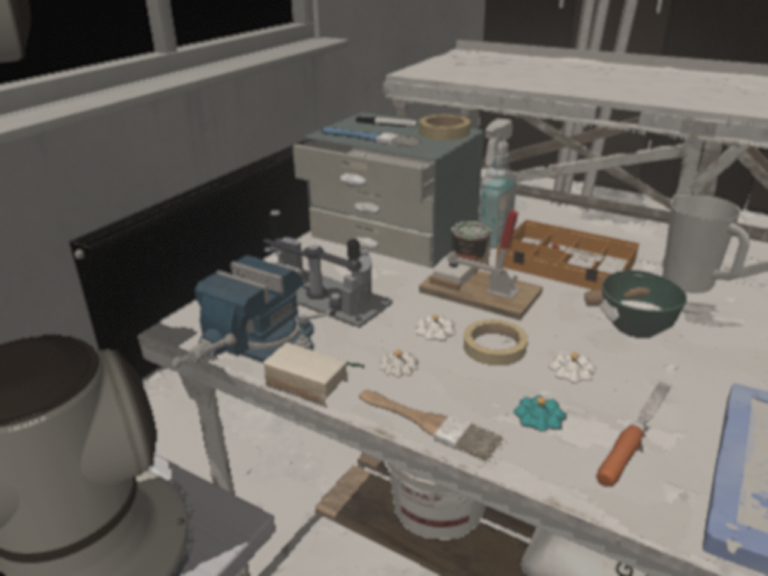

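View pics/t0.png

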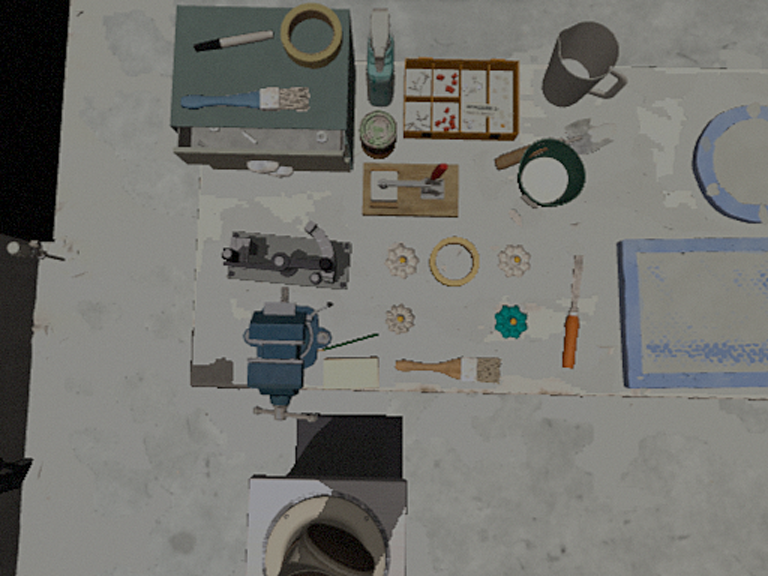

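The top view shows three white rosettes, at about (267,177), (266,213) and (341,173) in native pixels. The turquoise look-alike is at (341,215). The stand spans about (150–235, 155–190), with the fork to the left and the knob to the right. I'll measure the brass buttons and the stand more closely.

```bash
cat > meas.py <<'E'
from h import *
np.set_printoptions(precision=4,suppress=True)
def buttons(c,pts,r=5,z=0.03):
    im=cv2.cvtColor(c["img"],cv2.COLOR_RGB2HSV).astype(float); out=[]
    for p in pts:
        u,v=np.round(px(c,np.array([p[0],p[1],z]))).astype(int)
        w=im[v-r:v+r+1,u-r:u+r+1]; m=((w[...,0]>8)&(w[...,0]<28))*np.clip(w[...,1]-90,0,None)
        ys,xs=np.mgrid[v-r:v+r+1,u-r:u+r+1]
        out.append(np.array([(m*xs).sum(),(m*ys).sum()])/max(m.sum(),1e-9))
    return out
E
python3 - <<'E'
from meas import *
s=bot.camera("scene");t=bot.camera("top")
P=[(.588,-.14),(.473,-.139),(.603,-.372)]
bs,bt=buttons(s,P),buttons(t,P)
for a,b in zip(bs,bt): print(a,b,tri([s,t],[a,b]),atz(t,b,.03),atz(s,a,.03))
L={}
for n in ["fork_seat","knob","datum_top","pivot"]:
    a=bot.landmark_of(n,s);b=bot.landmark_of(n,t); print(n,[x["point"] for x in a[:2]],[x["point"] for x in b[:2]])
save(s,"s1.png",(165,145,275,225),7);save(t,"t1.png",(140,140,250,200),7)
o=bot.get_obs();print(o["tcp_rot"],o["ee_pos"],o["opening"],o["q"])
E
```

```text
[289.9062 211.2344] [267.9525 172.9049] [ 0.5942 -0.1407  0.0284] [ 0.5946 -0.1417  0.03  ] [ 0.5912 -0.141   0.03  ]
[265.1852 234.8148] [266.5154 212.0743] [ 0.4751 -0.1387  0.0283] [ 0.4756 -0.1396  0.03  ] [ 0.4723 -0.139   0.03  ]
[382.5503 236.9645] [344.3173 172.5939] [ 0.6004 -0.3733  0.0293] [ 0.6006 -0.3738  0.03  ] [ 0.5987 -0.3729  0.03  ]
fork_seat [] [[163.9, 172.2]]
knob [[233.0, 162.5], [288.7, 221.0]] [[297.7, 173.1], [217.4, 177.9]]
datum_top [[222.4, 195.7]] [[210.5, 183.5]]
pivot [[208.2, 163.8]] [[184.3, 175.6]]
[-179.9984    0.0017  153.081 ] [0.249  0.4904 0.2393] 0.08582437850663521 [63.0818  4.98   10.0783 95.1    -0.0017 90.0008]
```

View pics/s1.png

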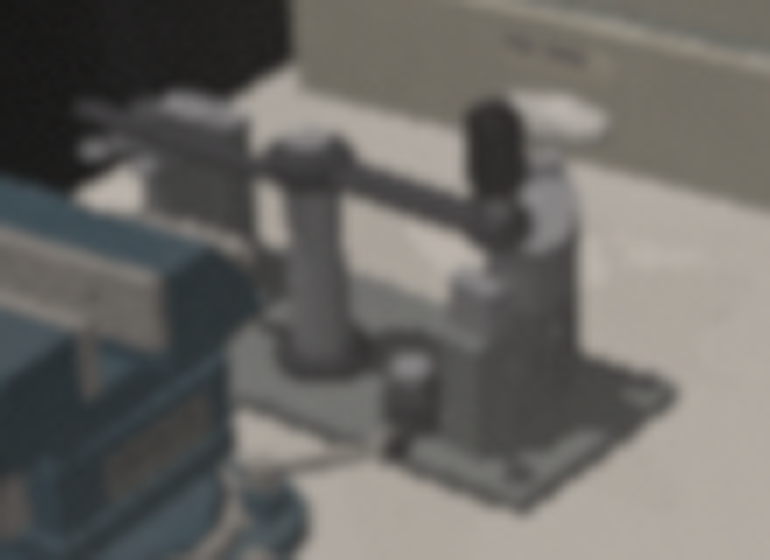

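View pics/t1.png

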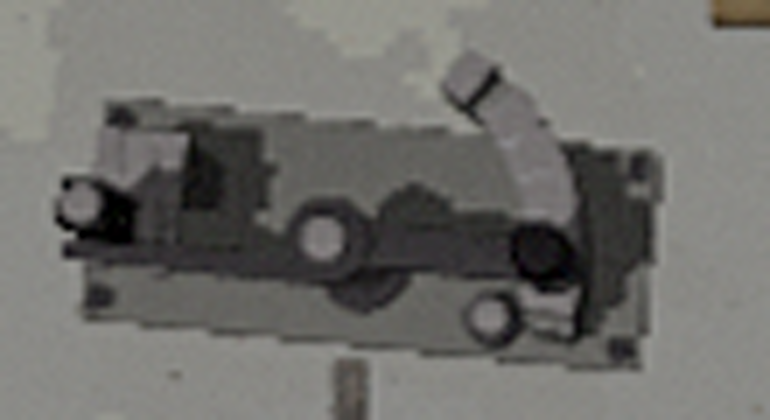

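Run:
```python
from meas import *
s=bot.camera("scene");t=bot.camera("top")
T=lambda x,y:((x-3)/7+140,(y-3)/7+140)
S=lambda x,y:((x-3)/7+165,(y-3)/7+145)
for n,p,z in [("knob",(541,248),.145),("hub",(324,237),.109),("datum",(492,318),.038),("probetop",(80,205),.152)]: print(n,atz(t,T(*p),z))
for n,p in [("c1",(108,103)),("c2",(657,152)),("c3",(640,368)),("c4",(82,318))]: print(n,atz(t,T(*p),.012))
for n,p,z in [("knobtop",(494,105),.145),("hub",(307,137),.109),("datum",(410,360),.038)]: print(n,atz(s,S(*p),z))
c=np.array([atz(t,T(*p),.012)[:2] for p in [(108,103),(657,152),(640,368),(82,318)]]);m=c.mean(0);
y=(c[0]+c[3]-c[1]-c[2])/2;print("centre",m,"len",np.linalg.norm(y),"y dir",y/np.linalg.norm(y),np.degrees(np.arctan2(-y[0],y[1])))
# vise overview
for p in [(300,305),(250,305),(330,340)]: print(atz(t,(p[0]/1.5,p[1]/1.5),.1))
```

```text
knob [0.5697 0.0007 0.145 ]
hub [0.5771 0.0921 0.109 ]
datum [0.5531 0.0326 0.038 ]
probetop [0.5817 0.1782 0.152 ]
c1 [0.6478 0.209  0.012 ]
c2 [ 0.6311 -0.0348  0.012 ]
c3 [ 0.5351 -0.0298  0.012 ]
c4 [0.5519 0.2163 0.012 ]
knobtop [0.5734 0.0062 0.145 ]
hub [0.578  0.0952 0.109 ]
datum [0.559 0.039 0.038]
centre [0.5915 0.0902] len 0.2454694165845419 y dir [0.0683 0.9977] -3.914447443748696
[0.4941 0.0508 0.1   ]
[0.4921 0.1449 0.1   ]
[ 0.4297 -0.0075  0.1   ]
```

The scene crop shows the knob, hub, datum and fork post. Pivot ≈ (0.5775, 0.0935), stand yaw ≈ -4.2°, knob ≈ (0.571, 0.004), probe ≈ (0.583, 0.179), datum ≈ (0.556, 0.035). Next I'll move over the knob.

```bash
python3 -m inch '[[3,-4.5,0,-8],[6,-9,0,-17],[9,-13.5,0,-26],[12,-18,0,-35],[15,-22.5,0,-44],[18,-27,0,-53],[21,-31.5,0,-61],[24,-36,0,-67.3]]' 5 60; python3 -m inch '[[2,-3,0,0],[4,-6,0,0],[6,-9,0,0],[8.1,-12.6,0,0],[8.1,-12.6,-2,0],[8.1,-12.6,-3,0],[8.1,-12.6,-3,0],[8.1,-12.6,-3,0]]'
python3 - <<'E'
from h import *
s=bot.camera("scene");t=bot.camera("top");save(s,"s2.png",(155,90,295,225),5.5)
print(bot.get_obs()["ee_pos"],bot.get_obs()["tcp_rot"],bot.get_obs()["wrist_force"])
E
```

```text
time: 2.7
ee_pos: [0.4898, 0.1288, 0.2395]
tcp_rot: [180.0, -0.0, 85.5]
wrist_force: [1.0, 0.6, 0.8]
opening: 0.0499
grasp_force: 0.0
time: 3.7
ee_pos: [0.57, 0.0049, 0.2101]
tcp_rot: [180.0, -0.0, 85.8]
wrist_force: [0.8, -0.6, 0.5]
opening: 0.0498
grasp_force: 0.0
[0.57013336 0.00478097 0.21016297] [ 1.79928188e+02 -5.44597546e-03  8.58186004e+01] [ 0.30097699 -0.32109519  0.15234226]
```

View pics/s2.png

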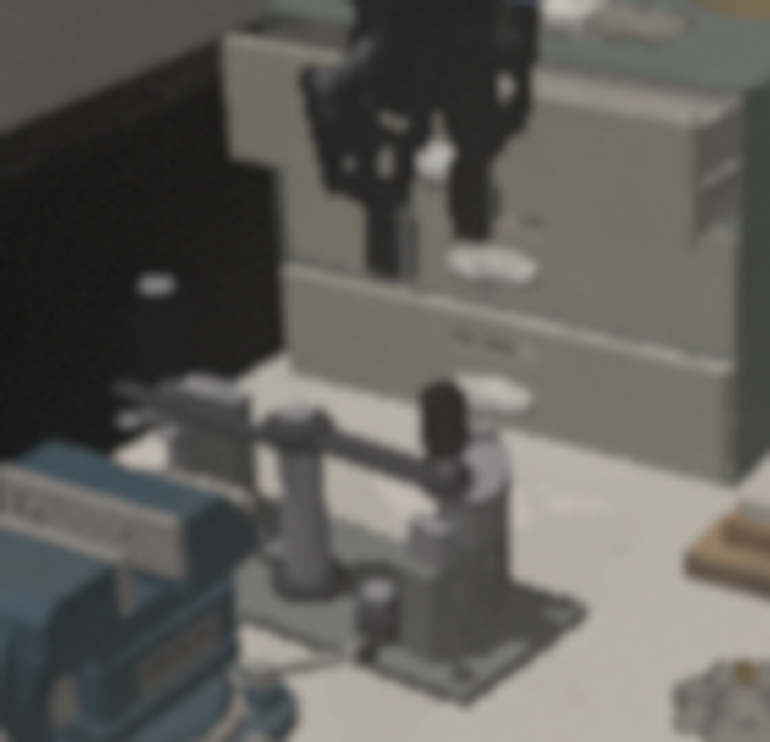

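The fingers, at about (385,270) and (475,240) in the crop, straddle the knob line at (443,390). Next: descend and close.

```bash
python3 -m inch '[[0,0,-2,0],[0,0,-4,0],[0,0,-6,0],[0,0,-7.5,0],[0,0,-8.5,0],[0,0,-8.5,0],[0,0,-8.5,0],[0,0,-8.5,0]]'; python3 -m inch '[[0,0,0,0],[0,0,0,0],[0,0,0,0],[0,0,0,0],[0,0,0,0],[0,0,0,0],[0,0,0,0],[0,0,0,0]]' 1.5 60
```

```text
time: 4.8
ee_pos: [0.5703, 0.0044, 0.125]
tcp_rot: [179.9, -0.0, 85.8]
wrist_force: [0.4, 0.5, 0.5]
opening: 0.0498
grasp_force: 0.0
time: 5.8
ee_pos: [0.5704, 0.0044, 0.1248]
tcp_rot: [179.9, -0.0, 85.8]
wrist_force: [2.5, -0.7, 5.4]
opening: 0.0221
grasp_force: 59.2
```

```bash
python3 -m inch '[[0,0,0.3,0],[0,0,0.6,0],[0,0,0.9,0],[0,0,1.15,0],[0,0,1.25,0],[0,0,1.25,0],[0,0,1.25,0],[0,0,1.25,0]]'
```

```text
time: 6.8
ee_pos: [0.5703, 0.0044, 0.1351]
tcp_rot: [-179.9, 0.0, 85.8]
wrist_force: [7.9, -0.4, -9.7]
opening: 0.0217
grasp_force: 59.1
```

```bash
python3 -m inch '[[0,0,0.1,0],[1.01,-0.02,0.1,6.4],[2.02,0.08,0.1,12.9],[3.01,0.29,0.1,19.3],[3.97,0.61,0.1,25.8],[3.97,0.61,0.1,25.8],[3.97,0.61,0.1,25.8],[3.97,0.61,0.1,25.8]]'
```

```text
time: 7.8
ee_pos: [0.6091, 0.0101, 0.1372]
tcp_rot: [-179.9, 0.0, 111.5]
wrist_force: [1.8, -3.1, -10.7]
opening: 0.0217
grasp_force: 59.3
```

Swinging freely. Now on to the other stop, with a little overshoot.

```bash
python3 -m inch '[[0.92,0.42,0,6.4],[1.79,0.95,0,12.9],[2.59,1.57,0,19.3],[3.31,2.27,0,25.8],[3.50,2.50,0,27.5],[3.50,2.50,0,27.5],[3.50,2.50,0,27.5],[3.50,2.50,0,27.5]]'
```

```text
time: 8.8
ee_pos: [0.643, 0.0332, 0.137]
tcp_rot: [-179.7, -0.0, 138.9]
wrist_force: [-3.1, -12.7, -10.1]
opening: 0.0215
grasp_force: 59.9
```

```bash
python3 -m inch '[[0,0,-0.4,0],[0,0,-0.8,0],[0,0,-1.2,0],[0,0,-1.35,0],[0,0,-1.35,0],[0,0,-1.35,0],[0,0,-1.35,0],[0,0,-1.35,0]]'; python3 -m inch '[[0,0,0,0],[0,0,0,0],[0,0,0,0],[0,0,0,0],[0,0,0,0],[0,0,0.0,0],[0,0,0,0],[0,0,0,0]]' 4.5
```

```text
time: 9.8
ee_pos: [0.6431, 0.0332, 0.125]
tcp_rot: [-179.7, 0.0, 138.9]
wrist_force: [-6.4, -12.9, -0.5]
opening: 0.0217
grasp_force: 60.8
time: 10.8
ee_pos: [0.6447, 0.0355, 0.1242]
tcp_rot: [-180.0, -0.0, 139.1]
wrist_force: [0.7, 1.1, -0.4]
opening: 0.0451
grasp_force: 0.0
```

The plunger has dropped home at the free stop. The measured chord of 78.3 mm matches the expected swing. Next I'll lift clear and refine the probe's place.

```bash
python3 -m inch '[[0,0,3,0],[0,0,7,0],[0,0,11,0],[0,0,13,-8],[0,0,13,-18],[0,0,13,-28],[0,0,13,-38],[0,0,13,-48]]' 6
python3 - <<'E'
from meas import *
s=bot.camera("scene");t=bot.camera("top")
for n in ["fork_seat","probe","knob","datum_top","pivot"]:
    print(n,[(np.round(x["point"],1),round(x["score"],2)) for x in bot.landmark_of(n,s)[:2]],[(np.round(x["point"],1),round(x["score"],2)) for x in bot.landmark_of(n,t)[:2]])
a=(182.8,141.4);b=(151,168.9);print(tri([s,t],[a,b]))
# nominal overlay
y=np.radians(-4.2);X=np.array([np.cos(y),np.sin(y)]);Y=np.array([-np.sin(y),np.cos(y)]);pv=np.array([.5772,.094])
S=s["img"].copy()
save(s,"s3.png",(160,100,270,215),7); 
for nm,c in(("s",s),("t",t)):
  for q,z in[((0,.085),.085),((0,.085),.154),((-.018,-.06),.038),((0,0),.109)]:
    print(nm,q,z,np.round(px(c,np.r_[pv+q[0]*X+q[1]*Y,z]),1))
cv2.imwrite("pics/t3.png",cv2.resize(t["img"][135:200,135:250,::-1],None,fx=6.5,fy=6.5,interpolation=cv2.INTER_CUBIC))
E
```

```text
time: 11.8
ee_pos: [0.6447, 0.0355, 0.2543]
tcp_rot: [-180.0, 0.0, 90.7]
wrist_force: [-0.4, 0.0, -0.5]
opening: 0.0597
grasp_force: 0.0
fork_seat [(array([184.2, 164.9]), 0.55)] []
probe [(array([211.8, 163.5]), 0.22)] []
knob [(array([240.7, 152.8]), 0.57), (array([286.8, 221.9]), 0.32)] [(array([207.1, 150.1]), 0.52)]
datum_top [(array([223.4, 196.4]), 0.64), (array([328.3, 229.3]), 0.27)] [(array([208. , 184.2]), 0.65)]
pivot [(array([210.5, 161.7]), 0.6)] [(array([185.9, 177.2]), 0.77)]
[0.5808 0.1777 0.1553]
s (0, 0.085) 0.085 [185.8 164.6]
s (0, 0.085) 0.154 [183.4 141.4]
s (-0.018, -0.06) 0.038 [223.3 197. ]
s (0, 0) 0.109 [208.6 164.4]
t (0, 0.085) 0.085 [157.5 171.7]
t (0, 0.085) 0.154 [150.6 168.1]
t (-0.018, -0.06) 0.038 [208.9 184.4]
t (0, 0) 0.109 [185.2 173.4]
```

View pics/s3.png

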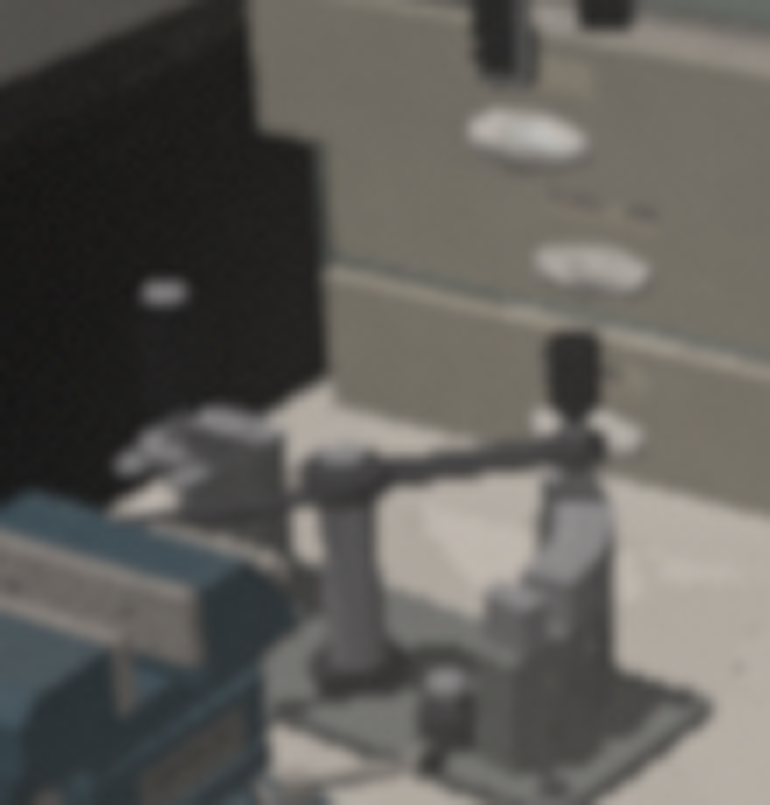

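View pics/t3.png

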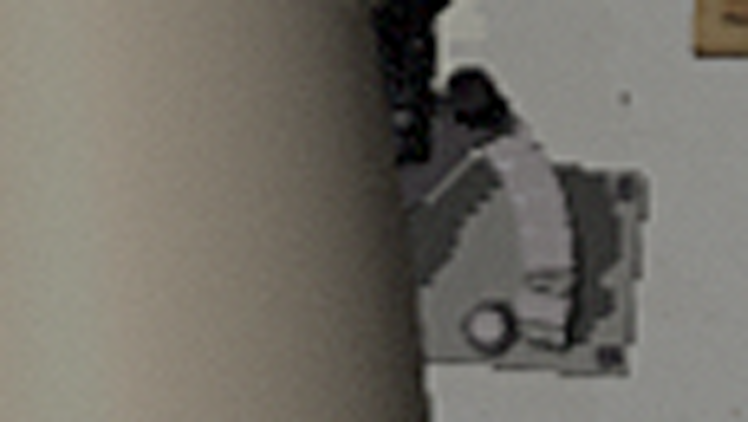

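The keeper arm has swung clear of the fork in the crops: knob at (573,375) and probe cap at (163,292). Probe axis ≈ (0.582, 0.178).

```bash
python3 -m inch '[[-2,4,0,-2],[-4,9,0,-4],[-6.27,14.25,0,-5.3],[-6.27,14.25,0,-5.3],[-6.27,14.25,-2,-5.3],[-6.27,14.25,-4,-5.3],[-6.27,14.25,-5,-5.3],[-6.27,14.25,-5,-5.3]]'; python3 -m inch '[[0,0,-2,0],[0,0,-4,0],[0,0,-6,0],[0,0,-7,0],[0,0,-7.8,0],[0,0,-7.8,0],[0,0,-7.8,0],[0,0,-7.8,0]]'
python3 - <<'E'
from h import *
s=bot.camera("scene");save(s,"s4.png",(150,90,250,190),6)
print(bot.get_obs()["wrist_force"])
E
```

```text
time: 13.4
ee_pos: [0.5819, 0.1774, 0.2038]
tcp_rot: [-179.9, 0.0, 85.8]
wrist_force: [-1.3, -0.2, 0.1]
opening: 0.0598
grasp_force: 0.0
time: 14.4
ee_pos: [0.5822, 0.1781, 0.1269]
tcp_rot: [180.0, -0.0, 85.8]
wrist_force: [1.5, -0.4, -0.2]
opening: 0.0602
grasp_force: 0.0
[0.17357809 0.15140139 0.05634877]
```

View pics/s4.png

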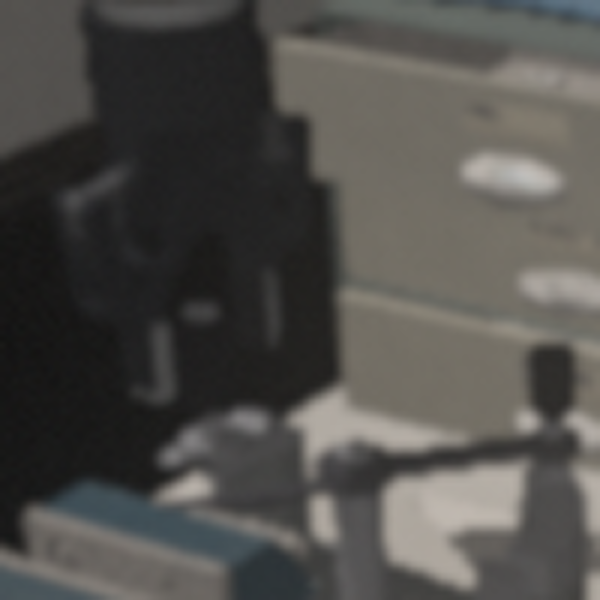

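The probe cap at (200,310) lies between the two fingers, at x≈155 and x≈270. Close.

```bash
python3 -m inch '[[0,0,0,0],[0,0,0,0],[0,0,0,0],[0,0,0,0],[0,0,0,0],[0,0,0,0],[0,0,0,0],[0,0,0,0]]' 1 40
```

```text
time: 15.45
ee_pos: [0.582, 0.178, 0.1264]
tcp_rot: [180.0, 0.0, 85.8]
wrist_force: [-0.2, -1.1, 1.2]
opening: 0.0192
grasp_force: 41.9
```

```bash
python3 -m inch '[[0,0,1.5,0],[0,0,3.5,0],[0,0,6,0],[0,0,8.5,0],[0,0,11,0],[-1,-4,11,0],[-2,-9,11,0],[-2.65,-14.2,11,0]]' - 80; python3 -m inch '[[0,0,0,0],[0,0,-1,0],[0,0,-3,0],[0,0,-5,0],[0,0,-6.5,0],[0,0,-7,0],[0,0,-7,0],[0,0,-7,0]]'
python3 - <<'E'
from meas import *
s=bot.camera("scene");t=bot.camera("top");save(s,"s5.png",(185,110,265,220),6)
o=bot.get_obs();print(o["ee_pos"],o["wrist_force"])
e=o["ee_pos"];print(px(s,np.array([e[0],e[1],e[2]-.1064+.004])),px(s,np.array([e[0],e[1],.038])))
for p in [(.5555,.0355,.038),(.5555,.0455,.038)]:print(px(s,np.array(p)))
E
```

```text
time: 16.45
ee_pos: [0.555, 0.0351, 0.2371]
tcp_rot: [180.0, -0.0, 85.8]
wrist_force: [0.9, -0.3, -0.6]
opening: 0.0193
grasp_force: 78.6
time: 17.45
ee_pos: [0.5558, 0.0361, 0.1671]
tcp_rot: [179.9, -0.0, 85.8]
wrist_force: [0.6, -0.4, -2.0]
opening: 0.0186
grasp_force: 78.5
[0.5558 0.036  0.167 ] [ 0.0709 -0.9419 -1.2346]
[222.8652 187.8993] [223.3816 196.8115]
[223.4815 196.9105]
[220.3495 195.9511]
```

View pics/s5.png

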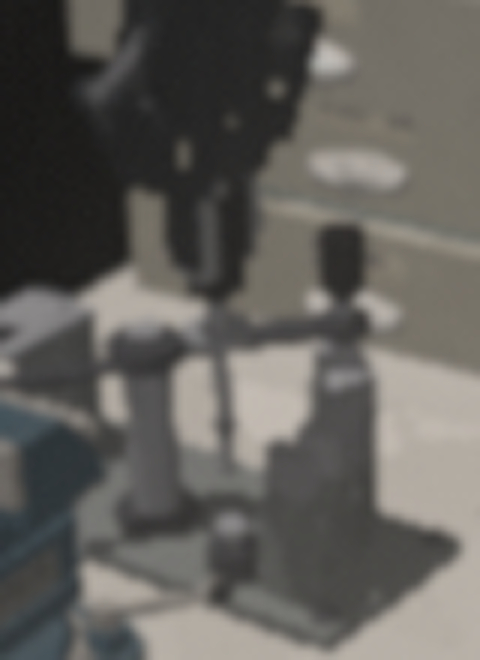

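The ball tip, at about (230,465) in the crop, hangs over the datum disc at (232,525). Press it.

```bash
python3 -m inch '[[0,0,-1,0],[0,0,-2,0],[0,0,-2.4,0],[0,0,-2.7,0],[0,0,-2.9,0],[0,0,-3,0],[0,0,-3,0],[0,0,-3,0]]'; python3 -m inch '[[0,0,0,0],[0,0,0,0],[0,0,0,0],[0,0,0,0],[0,0,0,0],[0,0,0,0],[0,0,0,0],[0,0,0,0]]'
```

```text
time: 18.55
ee_pos: [0.5557, 0.036, 0.1384]
tcp_rot: [179.9, -0.0, 85.8]
wrist_force: [-4.9, -0.4, 13.4]
opening: 0.0188
grasp_force: 80.9
time: 19.55
ee_pos: [0.5557, 0.0359, 0.1384]
tcp_rot: [179.9, -0.0, 85.8]
wrist_force: [-5.2, 0.5, 13.1]
opening: 0.0188
grasp_force: 80.9
```

```bash
python3 -m inch '[[0,0,0,0],[0,0,0,0],[0,0,1,0],[0,0,3,0],[0,0,5,0],[0,0,7,0],[0,0,9,0],[0,0,9,0]]'
cat > btn.py <<'E'
from meas import *
s=bot.camera("scene");t=bot.camera("top")
o=bot.get_obs();print(o["ee_pos"],o["wrist_force"])
P=[(.594,-.141),(.475,-.139),(.600,-.373)]
bs,bt=buttons(s,P,6),buttons(t,P,6)
for a,b in zip(bs,bt): print(tri([s,t],[a,b]),atz(t,b,.028)[:2],atz(s,a,.028)[:2])
for nm,c in(("s",s),("t",t)): print(nm,[(round(x["score"],2),np.round(atz(c,x["point"],.01)[:2],3)) for x in bot.landmark_of("casting_a",c)])
E
python3 btn.py
```

```text
time: 20.55
ee_pos: [0.5561, 0.0361, 0.2276]
tcp_rot: [179.9, -0.0, 85.8]
wrist_force: [-0.8, 0.9, -2.2]
opening: 0.019
grasp_force: 78.6
[0.5555 0.036  0.2255] [-0.9994 -0.1682 -1.489 ]
[ 0.5945 -0.1406  0.0264] [ 0.5947 -0.1413] [ 0.5915 -0.1411]
[ 0.475  -0.1385  0.0265] [ 0.4753 -0.139 ] [ 0.4728 -0.1389]
[ 0.6003 -0.3732  0.0293] [ 0.6008 -0.3743] [ 0.6016 -0.3723]
s [(0.85, array([ 0.574, -0.15 ])), (0.74, array([ 0.461, -0.369])), (0.67, array([ 0.461, -0.144])), (0.6, array([ 0.597, -0.383]))]
t [(0.77, array([ 0.472, -0.142])), (0.72, array([ 0.604, -0.368])), (0.62, array([ 0.464, -0.365])), (0.56, array([ 0.592, -0.143]))]
```

```bash
python3 -m inch '[[0.8,-4,0,0],[1.6,-8,0,0],[2.4,-12,0,0],[3.2,-15.5,0,0],[3.75,-17.7,0,0],[3.75,-17.7,-3,0],[3.75,-17.7,-5.5,0],[3.75,-17.7,-6.5,0]]'; python3 -m inch '[[0,0,-0.3,0],[0,0,-0.3,0],[0,0,-0.3,0],[0,0,-0.3,0],[0,0,-0.3,0],[0,0,-0.3,0],[0,0,-0.3,0],[0,0,-0.3,0]]'
python3 - <<'E'
from h import *
s=bot.camera("scene");save(s,"s6.png",(245,140,345,240),6)
e=np.array(bot.get_obs()["ee_pos"])
q=px(s,e-[0,0,.1017]);print(e,"ball",(q-[245,140])*6+2.5)
for d in (0,.005):
  print((px(s,np.array([.593,-.141+d,.03]))-[245,140])*6+2.5)
E
```

```text
time: 21.75
ee_pos: [0.5923, -0.1406, 0.1593]
tcp_rot: [-179.8, -0.0, 85.8]
wrist_force: [0.4, 0.4, -0.9]
opening: 0.019
grasp_force: 78.6
time: 22.75
ee_pos: [0.593, -0.141, 0.1583]
tcp_rot: [-180.0, -0.0, 85.8]
wrist_force: [0.5, -1.8, -1.0]
opening: 0.0188
grasp_force: 78.6
[ 0.59297041 -0.14098601  0.15824437] ball [275.58090317 373.11300765]
[274.0930362  427.90213331]
[263.42272665 424.71420407]
```

View pics/s6.png

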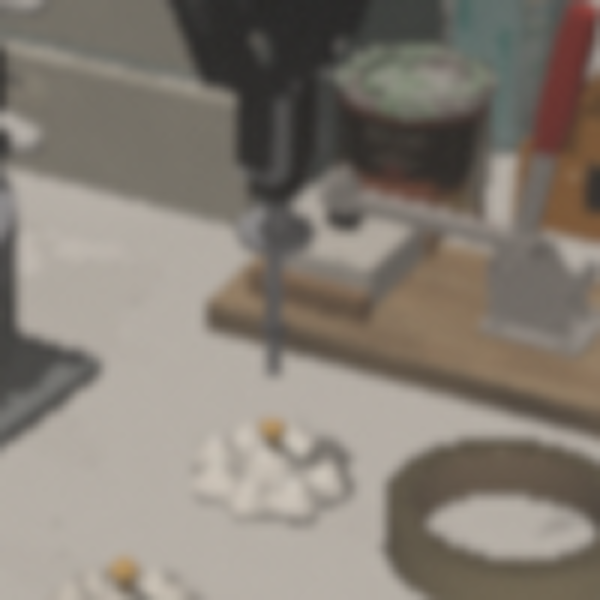

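The ball, at (273,373), is laterally aligned with the brass button at (271,430). Press it.

```bash
python3 -m inch '[[0,0,-1.2,0],[0,0,-2,0],[0,0,-2.4,0],[0,0,-2.7,0],[0,0,-2.9,0],[0,0,-3.05,0],[0,0,-3.05,0],[0,0,-3.05,0]]'
```

```text
time: 23.8
ee_pos: [0.593, -0.1411, 0.1294]
tcp_rot: [179.9, 0.0, 85.8]
wrist_force: [-5.3, 0.7, 10.2]
opening: 0.019
grasp_force: 80.3
```

```bash
python3 -m inch '[[0,0,1.5,0],[0,0,4,0],[-1,0,6,0],[-4,0,6,0],[-7.5,0.1,6,0],[-11,0.2,6,0],[-11.9,0.2,6,0],[-11.9,0.2,5,0]]'; python3 -m inch '[[0,0,-1.5,0],[0,0,-2,0],[0,0,-2,0],[0,0,-2,0],[0,0,-2,0],[0,0,-2,0],[0,0,-2,0],[0,0,-2,0]]'; python3 btn.py
python3 - <<'E'
from h import *
s=bot.camera("scene");save(s,"s7.png",(220,160,320,260),6)
e=np.array(bot.get_obs()["ee_pos"])
print("ball",(px(s,e-[0,0,.1017])-[220,160])*6+2.5,"btn",(px(s,np.array([.474,-.139,.03]))-[220,160])*6+2.5)
E
```

```text
time: 24.8
ee_pos: [0.4744, -0.1392, 0.1788]
tcp_rot: [179.8, 0.0, 85.8]
wrist_force: [-0.0, -0.1, -0.8]
opening: 0.0189
grasp_force: 78.9
time: 25.8
ee_pos: [0.474, -0.139, 0.1578]
tcp_rot: [180.0, 0.0, 85.8]
wrist_force: [0.4, 0.4, -0.9]
opening: 0.0191
grasp_force: 78.9
[ 0.474  -0.139   0.1578] [ 0.3945  0.0375 -1.7866]
[ 1.0319  0.3456 -0.0592] [1.1278 0.7157] [ 0.5873 -0.1432]
[ 1.2096  0.5587 -0.3422] [1.1278 0.7157] [ 0.4748 -0.1376]
[0.5801 0.4038 0.548 ] [1.1278 0.7157] [3.2071 5.3167]
s [(0.96, array([ 0.62 , -0.397])), (0.94, array([ 0.582, -0.145])), (0.65, array([ 0.472, -0.133]))]
t [(0.78, array([ 0.471, -0.367])), (0.59, array([ 0.63 , -0.392])), (0.53, array([0.594, 0.193])), (0.26, array([0.559, 0.037]))]
ball [275.47770778 392.40639706] btn [275.75100752 449.12622946]
```

View pics/s7.png

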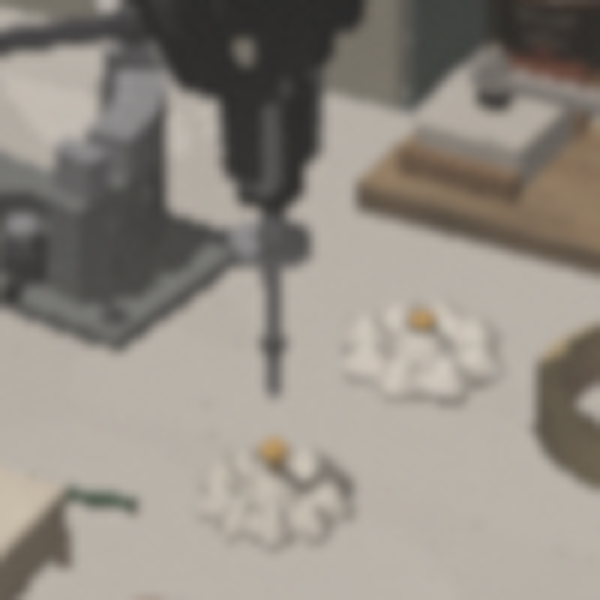

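The ball at (273,392) is over the button at (273,451). The third casting has been knocked to about (0.63,-0.39). I'll press this one, then re-measure.

```bash
python3 -m inch '[[0,0,-1.2,0],[0,0,-2,0],[0,0,-2.4,0],[0,0,-2.7,0],[0,0,-2.9,0],[0,0,-3.05,0],[0,0,-3.05,0],[0,0,-3.05,0]]';  python3 -m inch '[[0,0,1.5,0],[0,0,4,0],[0,0,6,0],[1,-2,7,0],[3,-4,7,0],[5,-8,7,0],[6,-9,7,0],[6,-9,7,0]]'
python3 - <<'E'
from meas import *
s=bot.camera("scene");t=bot.camera("top")
P=[(.627,-.394)]
a,b=buttons(s,P,6)[0],buttons(t,P,6)[0];print(a,b,tri([s,t],[a,b]),atz(t,b,.03),atz(s,a,.03))
for nm,c in(("s",s),("t",t)): print(nm,[(round(x["score"],2),np.round(atz(c,x["point"],.01)[:2],3)) for x in bot.landmark_of("casting_a",c)])
P=[(.6,-.14)];a=buttons(s,[(.593,-.141),(.474,-.139)],6);print([atz(s,x,.024) for x in a])
E
```

```text
time: 27.05
ee_pos: [0.4741, -0.1392, 0.1292]
tcp_rot: [179.9, 0.0, 85.8]
wrist_force: [-4.8, 0.5, 14.0]
opening: 0.0188
grasp_force: 81.2
time: 28.05
ee_pos: [0.5342, -0.2292, 0.1969]
tcp_rot: [-179.9, -0.0, 85.7]
wrist_force: [-1.1, 0.4, -0.8]
opening: 0.0189
grasp_force: 79.0
[395.7857 234.9286] [0. 0.] [ 0.4544 -0.1824  0.5496] [1.1265 0.7142 0.03  ] [ 0.6216 -0.3963  0.03  ]
s [(0.91, array([ 0.46 , -0.142])), (0.81, array([ 0.625, -0.399])), (0.78, array([ 0.572, -0.148])), (0.63, array([ 0.464, -0.373]))]
t [(0.81, array([ 0.588, -0.142])), (0.51, array([ 0.471, -0.145]))]
[array([ 0.5929, -0.1404,  0.024 ]), array([ 0.4737, -0.1384,  0.024 ])]
```

```bash
python3 -m inch '[[1.5,-3,0,0],[3,-6,0,0],[5,-10,0,0],[7,-13.5,0,0],[8.95,-16.7,0,0],[8.95,-16.7,-1.5,0],[8.95,-16.7,-3,0],[8.95,-16.7,-3.9,0]]'; python3 -m inch '[[0,0,0,0],[0,0,0,0],[0,0,0,0],[0,0,0,0],[0,0,0,0],[0,0,0,0],[0,0,0,0],[0,0,0,0]]'
python3 - <<'E'
from meas import *
s=bot.camera("scene");t=bot.camera("top");save(s,"s8.png",(345,165,445,265),6)
e=np.array(bot.get_obs()["ee_pos"])
for n,c in(("s",s),("t",t)):
  a=buttons(c,[(.6235,-.396)],6)[0];print(n,atz(c,a,.03))
print("ball",(px(s,e-[0,0,.1017])-[345,165])*6+2.5,"btn",(px(s,np.array([.6235,-.396,.03]))-[345,165])*6+2.5)
E
```

```text
time: 29.25
ee_pos: [0.6233, -0.3952, 0.1577]
tcp_rot: [-180.0, -0.0, 85.8]
wrist_force: [0.0, 0.2, -0.9]
opening: 0.0192
grasp_force: 79.1
time: 30.25
ee_pos: [0.6235, -0.396, 0.1583]
tcp_rot: [-180.0, -0.0, 85.8]
wrist_force: [0.5, -0.1, -1.0]
opening: 0.0189
grasp_force: 79.1
s [ 0.6222 -0.3967  0.03  ]
t [ 0.6258 -0.3955  0.03  ]
ball [317.7061 361.1663] btn [307.7447 419.3067]
```

View pics/s8.png

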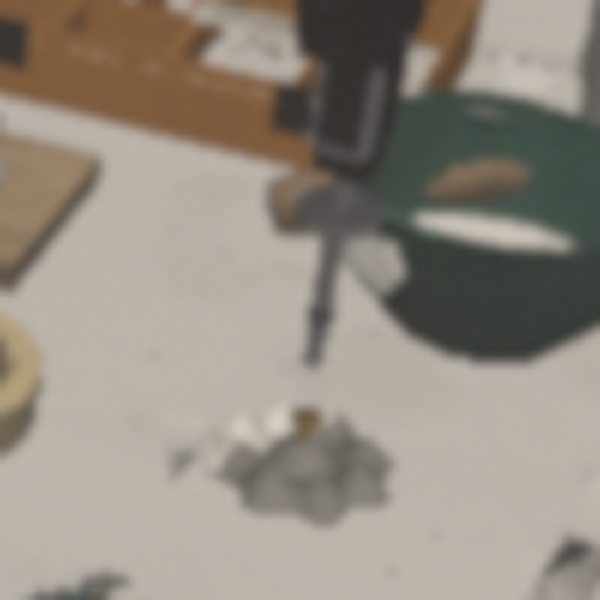

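The ball at (313,360) is about 2 mm left of plumb over the button at (307,420). I'll nudge in -y and press.

```bash
python3 -m inch '[[0.05,-0.15,0,0],[0.05,-0.15,-1.2,0],[0.05,-0.15,-2,0],[0.05,-0.15,-2.4,0],[0.05,-0.15,-2.7,0],[0.05,-0.15,-2.95,0],[0.05,-0.15,-3.05,0],[0.05,-0.15,-3.05,0]]'; python3 -m inch '[[0,0,0,0],[0,0,1.5,0],[0,0,4,0],[0,0,7,0],[-1,2,9,0],[-3,6,9,0],[-5,12,9,0],[-6,17,9,0]]'
```

```text
time: 31.35
ee_pos: [0.6239, -0.3976, 0.1293]
tcp_rot: [179.9, 0.1, 85.8]
wrist_force: [-3.4, 0.5, 7.3]
opening: 0.0192
grasp_force: 80.6
time: 32.35
ee_pos: [0.5631, -0.2259, 0.2188]
tcp_rot: [179.9, 0.0, 85.8]
wrist_force: [1.2, -0.6, -0.8]
opening: 0.0191
grasp_force: 79.1
```

Now the datum again.

```bash
python3 -m inch '[[-0.2,4,1,0],[-0.4,9,1,0],[-0.6,15,1,0],[-0.7,20,1,0],[-0.83,24.5,1,0],[-0.83,26.35,1,0],[-0.83,26.35,0,0],[-0.83,26.35,-1,0]]';python3 -m inch '[[0,0,-2,0],[0,0,-4,0],[0,0,-5,0],[0,0,-5,0],[0,0,-5,0],[0,0,-5,0],[0,0,-5,0],[0,0,-5,0]]'
```

```text
time: 33.35
ee_pos: [0.5558, 0.0351, 0.2071]
tcp_rot: [-180.0, 0.0, 85.7]
wrist_force: [-0.2, -0.2, -2.7]
opening: 0.0186
grasp_force: 79.2
time: 34.35
ee_pos: [0.5558, 0.0361, 0.158]
tcp_rot: [180.0, -0.0, 85.8]
wrist_force: [-0.3, 1.4, -1.4]
opening: 0.0192
grasp_force: 79.2
```

```bash
python3 -m inch '[[0,0,-0.8,0],[0,0,-1.4,0],[0,0,-1.8,0],[0,0,-2.1,0],[0,0,-2.1,0],[0,0,-2.1,0],[0,0,-2.1,0],[0,0,-2.1,0]]';python3 -m inch '[[0,0,0,0],[0,0,0,0],[0,0,0,0],[0,0,0,0],[0,0,0,0],[0,0,0,0],[0,0,0,0],[0,0,0,0]]';python3 -m inch '[[0,0,0,0],[0,0,0,0],[0,0,1,0],[0,0,3,0],[0,0,5,0],[0,0,7,0],[0,0,9,0],[0,0,10,0]]'
```

```text
time: 35.35
ee_pos: [0.5559, 0.036, 0.1385]
tcp_rot: [179.9, -0.0, 85.8]
wrist_force: [-3.6, -0.1, 11.7]
opening: 0.0191
grasp_force: 81.0
time: 36.35
ee_pos: [0.5558, 0.036, 0.1385]
tcp_rot: [179.9, -0.0, 85.8]
wrist_force: [-3.5, -0.1, 10.8]
opening: 0.0187
grasp_force: 81.0
time: 37.35
ee_pos: [0.5559, 0.036, 0.2378]
tcp_rot: [179.9, -0.0, 85.8]
wrist_force: [0.7, 0.3, -1.3]
opening: 0.0186
grasp_force: 79.3
```

```bash
python3 -m inch '[[0.8,4,0,0],[1.6,8,0,0],[2.4,12,0,0],[2.7,14.2,0,0],[2.7,14.2,0,0],[2.7,14.2,0,0],[2.7,14.2,-1,0],[2.7,14.2,-2,0]]'; python3 -m inch '[[0,0,-1.5,0],[0,0,-3,0],[0,0,-4.5,0],[0,0,-6,0],[0,0,-7,0],[0,0,-7,0],[0,0,-7,0],[0,0,-7,0]]'
```

```text
time: 38.35
ee_pos: [0.5827, 0.1772, 0.216]
tcp_rot: [-180.0, 0.0, 85.7]
wrist_force: [0.2, -0.1, -2.0]
opening: 0.0192
grasp_force: 79.2
time: 39.35
ee_pos: [0.583, 0.1781, 0.1475]
tcp_rot: [179.9, -0.0, 85.8]
wrist_force: [-0.4, -0.5, -1.7]
opening: 0.0187
grasp_force: 79.2
```

```bash
python3 -m inch '[[0,0,-0.6,0],[0,0,-1.0,0],[0,0,-1.3,0],[0,0,-1.6,0],[0,0,-1.9,0],[0,0,-2.1,0],[0,0,-2.1,0],[0,0,-2.1,0]]'
```

```text
time: 40.35
ee_pos: [0.5827, 0.178, 0.1264]
tcp_rot: [180.0, -0.0, 85.8]
wrist_force: [-2.4, -2.0, 6.1]
opening: 0.019
grasp_force: 80.0
```

Seated, with about 6 N upward. Release, back off and look.

```bash
python3 -m inch '[[0,0,0,0],[0,0,0,0],[0,0,0,0],[0,0,0,0],[0,0,0,0],[0,0,0,0],[0,0,0,0],[0,0,0,0]]' 6; python3 -m inch '[[0,0,2,0],[0,0,5,0],[0,0,8,0],[0,0,11,0],[1,-3,13,0],[2.5,-6,13,0],[4,-9,13,0],[6,-14,13,0]]' 5 60
python3 - <<'E'
from h import *
s=bot.camera("scene");save(s,"s9.png",(160,110,270,215),6)
q=px(s,np.array([.583,.1785,.154]));print((q-[160,110])*6+2.5)
E
```

```text
time: 41.35
ee_pos: [0.5827, 0.178, 0.1258]
tcp_rot: [-180.0, 0.0, 85.8]
wrist_force: [0.3, 1.0, -1.0]
opening: 0.0598
grasp_force: 0.0
time: 42.35
ee_pos: [0.6431, 0.0378, 0.256]
tcp_rot: [180.0, -0.0, 85.9]
wrist_force: [1.2, -0.2, 0.1]
opening: 0.0497
grasp_force: 0.0
[142.73144336 191.53722446]
```

View pics/s9.png

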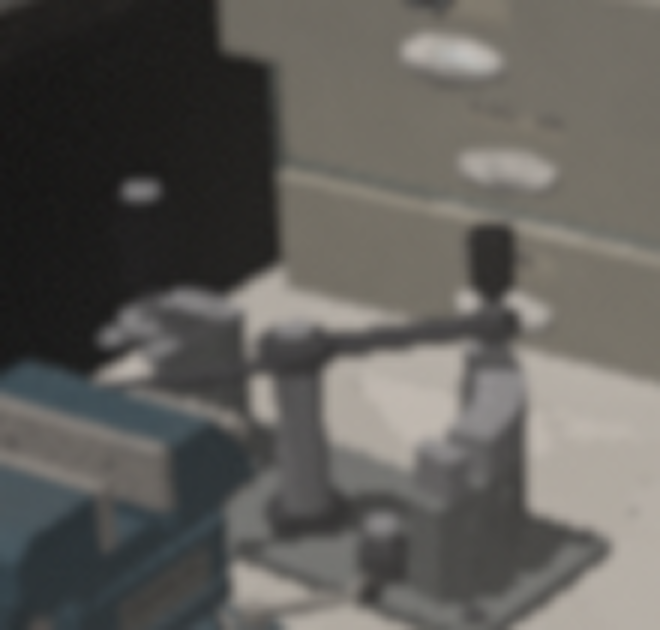

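The probe hangs upright with its cap at (141,190), as predicted. Now regrip the knob.

```bash
python3 -m inch '[[0,-0.45,0,10],[0,-0.45,0,20],[0,-0.45,0,30],[0,-0.45,0,40],[0,-0.45,-2,51.6],[0,-0.45,-4,51.6],[0,-0.45,-5,51.6],[0,-0.45,-6,51.6]]'; python3 -m inch '[[0,0,-2,0],[0,0,-4,0],[0,0,-6,0],[0,0,-7,0],[0,0,-7.1,0],[0,0,-7.1,0],[0,0,-7.1,0],[0,0,-7.1,0]]'; python3 -m inch '[[0,0,0,0],[0,0,0,0],[0,0,0,0],[0,0,0,0],[0,0,0,0],[0,0,0,0],[0,0,0,0],[0,0,0,0]]' 1.5 60; python3 -m inch '[[0,0,0.3,0],[0,0,0.6,0],[0,0,0.9,0],[0,0,1.15,0],[0,0,1.35,0],[0,0,1.35,0],[0,0,1.35,0],[0,0,1.35,0]]'
```

```text
time: 43.4
ee_pos: [0.6427, 0.0335, 0.1957]
tcp_rot: [180.0, 0.0, 137.4]
wrist_force: [0.3, -0.4, -0.4]
opening: 0.0496
grasp_force: 0.0
time: 44.4
ee_pos: [0.6429, 0.0335, 0.1253]
tcp_rot: [180.0, 0.0, 137.4]
wrist_force: [0.5, 0.5, 0.1]
opening: 0.0499
grasp_force: 0.0
time: 45.4
ee_pos: [0.6425, 0.0332, 0.1252]
tcp_rot: [-180.0, 0.0, 137.4]
wrist_force: [-3.3, -2.8, 4.5]
opening: 0.0217
grasp_force: 59.2
time: 46.4
ee_pos: [0.6424, 0.0333, 0.138]
tcp_rot: [-180.0, -0.0, 137.4]
wrist_force: [-0.7, -5.3, -10.4]
opening: 0.0214
grasp_force: 59.1
```

```bash
python3 -m inch '[[-0.72,-0.70,0,-6.4],[-1.52,-1.32,0,-12.9],[-2.39,-1.85,0,-19.3],[-3.31,-2.27,0,-25.8],[-3.31,-2.27,0,-25.8],[-3.31,-2.27,0,-25.8],[-3.31,-2.27,0,-25.8],[-3.31,-2.27,0,-25.8]]'; python3 -m inch '[[-0.96,-0.32,0,-6.4],[-1.95,-0.53,0,-12.9],[-2.96,-0.63,0,-19.3],[-3.97,-0.61,0,-25.8],[-4.25,-0.59,0,-27.3],[-4.25,-0.59,0,-27.3],[-4.25,-0.59,0,-27.3],[-4.25,-0.59,0,-27.3]]'
```

```text
time: 47.4
ee_pos: [0.6098, 0.011, 0.1382]
tcp_rot: [180.0, -0.0, 111.6]
wrist_force: [0.4, -3.0, -10.3]
opening: 0.0217
grasp_force: 59.3
time: 48.4
ee_pos: [0.57, 0.0051, 0.1395]
tcp_rot: [179.6, -0.0, 84.4]
wrist_force: [14.1, -2.4, -11.7]
opening: 0.0217
grasp_force: 60.1
```

At the locked stop, with 14 N against it. Lower, release and check.

```bash
python3 -m inch '[[0,0,-0.4,0],[0,0,-0.8,0],[0,0,-1.2,0],[0,0,-1.4,0],[0,0,-1.4,0],[0,0,-1.4,0],[0,0,-1.4,0],[0,0,-1.4,0]]'; python3 -m inch '[[0,0,0,0],[0,0,0,0],[0,0,0,0],[0,0,0,0],[0,0,0,0],[0,0,0.0,0],[0,0,0,0],[0,0,0,0]]' 5;  python3 -m inch '[[0,0,2,0],[0,0,5,0],[0,0,8,0],[0,0,11,0],[-2,0,13,0],[-5,0,13,0],[-9,0,13,0],[-13,0,13,0]]'
python3 - <<'E'
from h import *
s=bot.camera("scene");t=bot.camera("top")
a=cv2.resize(s["img"][125:215,165:265,::-1],None,fx=6,fy=6,interpolation=cv2.INTER_CUBIC)
cv2.imwrite("pics/s10.png",a)
for nm,c in(("s",s),("t",t)): print(nm,[(round(x["score"],2),np.round(atz(c,x["point"],.01)[:2],3)) for x in bot.landmark_of("casting_a",c)])
E
```

```text
time: 49.4
ee_pos: [0.5701, 0.0051, 0.1261]
tcp_rot: [179.6, -0.0, 84.4]
wrist_force: [12.4, -2.8, -7.0]
opening: 0.0215
grasp_force: 60.5
time: 50.4
ee_pos: [0.5671, 0.0049, 0.1243]
tcp_rot: [-180.0, -0.0, 84.3]
wrist_force: [-0.2, -0.2, 0.2]
opening: 0.0496
grasp_force: 0.0
time: 51.4
ee_pos: [0.4359, 0.0049, 0.2542]
tcp_rot: [-180.0, 0.0, 84.3]
wrist_force: [0.3, -0.6, 0.7]
opening: 0.0502
grasp_force: 0.0
s [(0.85, array([ 0.466, -0.133])), (0.84, array([ 0.57 , -0.148])), (0.65, array([ 0.461, -0.369])), (0.59, array([ 0.623, -0.4  ])), (0.21, array([0.587, 0.063]))]
t [(0.89, array([ 0.581, -0.143])), (0.72, array([ 0.47 , -0.374])), (0.68, array([ 0.623, -0.393])), (0.67, array([ 0.469, -0.149]))]
```

View pics/s10.png

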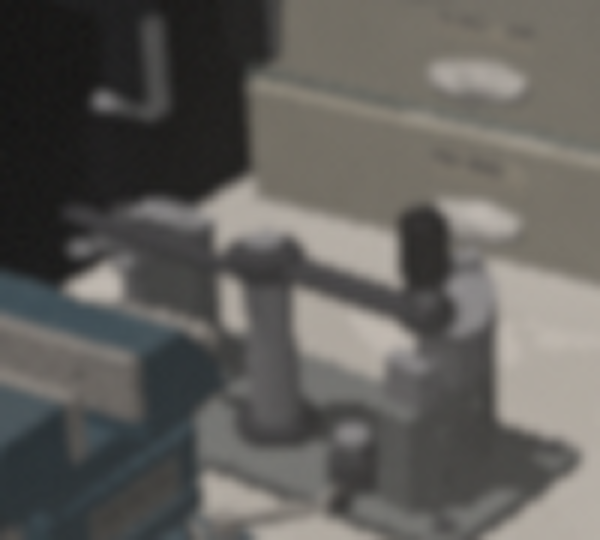

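The keeper arm lies back over the fork and the knob stands at its original pixels, at about (423,207) in the crop. I'll check its height numerically against the starting picture.

Run:
```python
from h import *
s=bot.camera("scene");save(s,"s11.png",(165,145,275,225),7)
g=lambda n:cv2.imread("pics/"+n,0).astype(np.float32)
a,b=g("s1.png"),g("s11.png")
for nm,(x0,y0,x1,y1) in {"knob":(455,90,535,180),"arm":(330,150,480,240),"base(ref)":(400,340,660,520)}.items():
    tpl=a[y0:y1,x0:x1];r=cv2.matchTemplate(b[y0-30:y1+30,x0-30:x1+30],tpl,cv2.TM_CCOEFF_NORMED)
    _,v,_,l=cv2.minMaxLoc(r);print(nm,v,(np.array(l)-30)/7)
print((px(s,np.array([.57,.004,.129]))-px(s,np.array([.57,.004,.137]))))
```

```text
knob 0.9997890591621399 [0. 0.]
arm 0.9998763203620911 [0. 0.]
base(ref) 0.999843418598175 [0. 0.]
[0.1183655  2.88714368]
```

The knob and arm match the start picture exactly, so the plunger is home.

```bash
python3 -c "
from workcell import bot
print(bot.job_done())"
```

```text
the job is handed in; nothing more can be done
None
```

The job is handed in, with no verdict returned: all three white castings on the bench were pressed to their stops, with the datum zeroed before and after, and the probe is back in its fork with the keeper locked and the plunger home.

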